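Dispense one screw cap and nudge it into the staging lane

TASK

Press the black plunger of the cap dispenser all the way down once and let it come back up, so that a single cap comes out onto the bench. Then, with the fingertips and without gripping or lifting it, gently push that cap sideways along the bench into the staging lane until it stands flat, wholly between the two low strips and within their length. Leave the other caps in the dispenser and the surrounding things where they are.

Things in the scene. Friction and masses are not known exactly. Their poses are not given: they have to be found in the camera images.
- dispenser: cap dispenser fixed to the bench: aluminium magazine 48 mm wide (y), 54 mm tall, grey housing 60 mm tall behind it; from x = -27 mm (front face) to +106 mm (back), feet out to y = +-40 mm. Origin on the bench under the centre of the cap stack; x to the rear, y to the left, z up. As the plunger goes down a steel fork pushes the lowest cap out of the slot low in the front face, along -x
- outlet (a point): point on the bench 68 mm in front of the dispenser's origin, about where the centre of the ejected cap stands (59 to 90 mm in front, up to 10 mm aside) after a full press at 0.05 m/s or less, upright and free. As the plunger rises the fork withdraws and the next cap drops down in the magazine, so a second press would eject a second cap. x, y, z axes as the dispenser's
- plunger (a joint): travel of the plunger: 0 up at rest, 0.025 m fully down (hard stop). It springs back by itself within about 1 s; about 3 to 5 N to start it and 6 to 9 N at the bottom, plus 7 N per 0.1 m/s of speed; the fork moves 3.1 times as fast, so a quick press throws the cap farther. The cap comes out fully only near the end of the travel
- plunger_top (a point): centre of the flat top of the plunger's black round button, 32 mm across, 52 mm behind the dispenser's origin (dispenser x = +0.052), 96 mm above the bench at rest, 71 mm when fully down; pressed straight down
- cap_1: screw cap, plain white ribbed plastic, upright cylinder 36 mm across and 16 mm tall, 16 to 28 g, closed flat top. Origin: centre of its underside, z up. The lowest of three in the magazine at the start, the one that comes out; it then slides easily on the bench (friction about 0.27)
- cap_2: screw cap, plain white ribbed plastic, upright cylinder 36 mm across and 16 mm tall, 16 to 28 g, closed flat top. Origin: centre of its underside, z up. The middle one, must stay in the magazine, where it drops down onto the bench
- cap_3: screw cap, plain white ribbed plastic, upright cylinder 36 mm across and 16 mm tall, 16 to 28 g, closed flat top. Origin: centre of its underside, z up. The top one, must stay in the magazine
- lane: staging lane fixed to the bench, left or right of the outlet: two parallel aluminium strips 90 mm long (lane y), 10 mm wide, 5 mm high, inner faces at x = +-35 mm, open at both ends; a paper-thin grey sheet between them. Origin on the bench at its centre, 155 to 175 mm beside the outlet and within 12 mm fore and aft of it; y runs along the strips, within 0.08 rad of the dispenser's y
- tube_rack: moulded rack of small capped tubes, 62 x 105 x 42 mm, standing loose on the bench on the other side of the dispenser outlet from the lane, its long side roughly along the dispenser's x; leave it alone. Origin: centre of its underside
- dropper: small white bottle with a screw cap, 30 mm across, 62 mm tall, loose, just left of the dispenser; leave it alone. Origin: centre of its underside
- white_bottle: white bottle with a screw cap, 50 mm across, 100 mm tall, loose, just right of the dispenser; leave it alone. Origin: centre of its underside
- tape_roll: roll of label tape lying flat, 58 mm across, 19 mm high, loose, on the robot's side of the dispenser outlet; leave it alone. Origin: centre of its underside
Things that resemble listed ones, but are neither listed nor needed, are in the scene too. Several things have the shape of the dispenser; the one meant has the colours described above.

How it is judged (in metres and radians):
On the way, in this order (a step that is already met when the one before it is completed fails the run):
1. the plunger is pressed all the way down (value of joint plunger above 0.0235 m), for 0.05 s.
2. the plunger is back up, one cap stands in front of the dispenser and the other two are still in the magazine (value of joint plunger below 0.003 m and x of cap_1 in the frame of dispenser below -0.055 m and angle between cap_1's own z axis and vertical below 0.1 rad and horizontal distance between each of cap_2, cap_3 and dispenser below 0.012 m), for 0.1 s.
At the end, for the whole second after the job is handed in: The ejected cap stands flat and still on the bench, its centre within 20 mm of the lane's centre line and within 29 mm of its middle along the strips; the plunger is up (under 3 mm) and the other two caps are in the magazine, within 12 mm of its axis (x of cap_1 in the frame of lane between -0.02 and 0.02 m and y of cap_1 in the frame of lane between -0.029 and 0.029 m and angle between cap_1's own z axis and vertical below 0.06 rad and height (world z) of cap_1 below 0.003 m and linear speed of cap_1 below 0.01 m/s and value of joint plunger below 0.003 m and horizontal distance between each of cap_2, cap_3 and dispenser below 0.012 m); the robot touches nothing.
It fails at once if the ejected cap is lifted more than 10 mm off the bench (height (world z) of cap_1 above 0.01 m).
It fails at once if the ejected cap is tipped by more than 0.4 rad (angle between cap_1's own z axis and vertical above 0.4 rad).
It fails at once if the fingers push or squeeze the cap with more than 15 N (contact force between the fingers and cap_1 above 15 N).
It fails at once if a second cap leaves the magazine (horizontal distance between any of cap_2, cap_3 and dispenser above 0.02 m).
It fails at once if the tube rack, dropper bottle, white bottle or tape roll is moved more than 15 mm (distance of any of tube_rack, dropper, white_bottle, tape_roll from where it was at the start of the episode above 0.015 m).
It also fails if it takes over 43 s, if anything falls off the work surface, if the arm or the gripper's body presses on something with over 40 N, if the wrist force passes 120 N, or if a joint passes its speed limit or range.

ROBOT

A 6-joint arm with a two-finger parallel gripper is mounted at the origin on a cart in front of the work surface, level with it; the furniture and walls round the work are solid. World frame = base frame: x ahead of the robot, y to its left, z up, the work surface at z = 0. Lengths are in m, angles in degrees, forces in N, time in s.
With the tool pointing down it reaches from about 0.4 to 0.825 m from the base axis. Payload 7 kg.
Tool frame: the origin (TCP) lies midway between the tips of the shut fingers; the grasp point (between the pads) lies 19 mm behind it (ctrl.hold_point_z is the distance from the TCP to the grasp point, in m); z points along the fingers, y is the line along which they close (so a half turn about z gives the same grasp; the last joint's range is limited). The gripper opens to 88 mm and grips with 3 to 60 N. Pads are 19 mm wide; open, the fingers measure 130 mm over their backs; the gripper's body (78 mm by 193 mm) begins 47 mm behind the grasp point.
Start: joints at [-46.977, 20.546, 0.682, 0, -70.136, -16.507], TCP at [0.301, -0.604, 0.227] pointing down, gripper open.
Joint ranges: [-176.03, 176.03], [-82.01, 121.73], [-58.28, 71.71], [-173.87, 95.51], [-174.79, -0.11], [-173.66, 173.66]. Speed limits (degrees/s): [136.94, 136.94, 172.46, 180, 180, 180].

INTERFACE

Orientations are given as [roll, pitch, yaw] about the fixed x, y, z axes, in that order (R = Rz(yaw) Ry(pitch) Rx(roll)).
In Python, from plant import ctrl gives the robot as it stands.
- The arm moves only by the tool apply_moves, never from a script. Its argument "deltas" is a list of rows, each an object with "fingers": the finger opening in mm, from 0 to 87.6; "delta_pos": the shift along the tool's x, y, z in mm, a list of three; "angular": the turn, a rotation vector about the tool's x, y, z in degrees, a list of three. A call has 1 to 10 rows; each row is the pose to reach, as a shift and turn from the pose commanded when the call began, along the tool's axes at that moment; what a row does not reach only later rows make up. A row lasts 1/10 s, in which the tool goes at most 50 mm and 8.59 degrees, less where a joint would pass 70% of its speed; a pose out of reach is approached as far as the arm can. A call with a gripper value outside its range is refused whole. The fingers move at their own pace and stop on an object; the grip force is fixed at half the most. Time passes only in rows, so rows that repeat a pose let the fingers close. It gives the time, the measured TCP pose, the force, the opening and the grip force at its end, in the units of the state.
- ctrl.get_obs(): the state, without advancing time (a new reading comes with each control period).
- ctrl.snapshot(name): name is "scene" or "top"; returns the picture (384x512x3 uint8, red, green, blue); there is no depth.
- ctrl.camera_params(name): a dict with "fx", "fy", "cx", "cy" (pixels), "cam_to_world" (4x4, takes a point from camera to world coordinates). Camera axes: x right, y up, looking along -z (the intrinsics and any distortion apply to the point x, -y, -z); pixel columns grow to the right and rows downward; lengths in m; the calibration is good to about 2 mm. A picture is of the moment at which its call begins. camera_params takes no time and is no camera call.
- ctrl.close_job(): hands the job in; it is judged then, once.
The state is a dict: "clock": time; "joint_pos": joint angles; "qvel": joint speeds; "tau": joint torques, N m; "tool_pos": TCP position; "orientation": TCP orientation; "force": force on the tool from outside, world axes, zero at the start; "moment": the same for the moment, N m; "opening": finger opening in m; "gripper_force": force on a finger pad.
Only numpy, scipy, OpenCV 4.12 (cv2) and the standard library are available. Lean on these libraries where they do the work, as an engineer would, in place of code of your own. Each camera call takes 0.05 s, during which the arm holds its last target. There are 200 camera calls.

## Working session

There is one attempt and no reset: what is moved stays moved. The work goes in short steps, Python scripts to look and compute and a tool call to move; the robot and the scene stay as the last step left them, time stands still between calls to the robot, and variables do not carry over. Pictures are saved under pics/ and viewed, at most 10 in all, crops included, and the job is handed in when it is done.

Besides the shell and the picture viewer there is one more tool, called after ">>>" as name([rows], argument=value, ...), one row to a line, values as JSON. apply_moves: Moves the arm, as the interface text tells. Its arguments: {"type":"object","properties":{"deltas":{"type":"array"}},"required":["deltas"]}

```bash
mkdir -p pics
cat > h.py <<'E'
import numpy as np,cv2
from plant import ctrl
def ray(cam,u,v,z=0.):
    p=ctrl.camera_params(cam);M=np.array(p["cam_to_world"])
    d=M[:3,:3]@np.array([(u-p["cx"])/p["fx"],-(v-p["cy"])/p["fy"],-1]);o=M[:3,3]
    return (o+d*(z-o[2])/d[2]).round(4)
def snap(cam,name,crop=None,s=1):
    im=ctrl.snapshot(cam)[:,:,::-1]; cv2.imwrite(f"pics/{name}_raw.png",im)
    if crop: a,b,c,d=crop; im=im[b:d,a:c]
    cv2.imwrite(f"pics/{name}.png",cv2.resize(im,None,fx=s,fy=s,interpolation=cv2.INTER_CUBIC))
E
python3 - <<'E'
from h import *
snap("scene","s1",s=1.5);snap("top","t1",s=1.5)
for c in("scene","top"):
    p=ctrl.camera_params(c);print(c,p)
print(ctrl.get_obs())
E
```

```text
scene {'fx': 407.5227241569479, 'fy': 407.5227241569479, 'cx': 255.83105035885342, 'cy': 185.2189692330449, 'cam_to_world': array([[ 5.10214055e-01,  6.32635467e-01, -5.82626797e-01,
        -2.80962625e-01],
       [-8.60047086e-01,  3.74679605e-01, -3.46315180e-01,
        -7.05908209e-01],
       [-7.92887233e-04,  6.77781351e-01,  7.35263090e-01,
         1.07390523e+00],
       [ 0.00000000e+00,  0.00000000e+00,  0.00000000e+00,
         1.00000000e+00]])}
top {'fx': 497.6628793448584, 'fy': 497.6628793448584, 'cx': 249.70093166194388, 'cy': 188.80360059939295, 'cam_to_world': array([[ 0.02420353,  0.99111854, -0.13076019,  0.34521126],
       [-0.99962458,  0.02567364,  0.00956847, -0.2166755 ],
       [ 0.01284058,  0.13047951,  0.99136785,  1.48013975],
       [ 0.        ,  0.        ,  0.        ,  1.        ]])}
{'clock': 0.1, 'joint_pos': array([-4.69772682e+01,  2.05853306e+01,  6.38583431e-01, -1.92575698e-02,
       -7.01356470e+01, -1.65070362e+01]), 'qvel': array([ 0.00275442, -0.15232904,  0.18358676,  0.08594505, -0.03078026,
        0.02936365]), 'tau': array([-1.34883878e-03, -5.84162271e+01,  2.93753332e+01,  7.01554388e+00,
        1.01957854e-02, -5.87457703e-05]), 'tool_pos': array([ 0.30113353, -0.60360702,  0.22573083]), 'orientation': array([ 1.79915857e+02, -6.05498812e-03, -1.53490857e+02]), 'force': array([-0.2406163 , -0.34402878, -0.64654754]), 'moment': array([-0.03491903, -0.06405613,  0.05736278]), 'gripper_force': 0.0, 'opening': 0.08794705297945515}
```

View pics/t1.png

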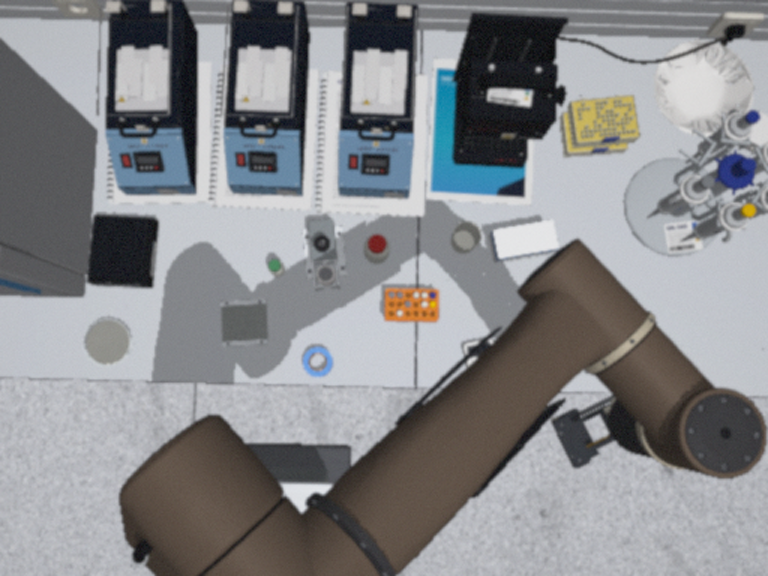

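View pics/s1.png

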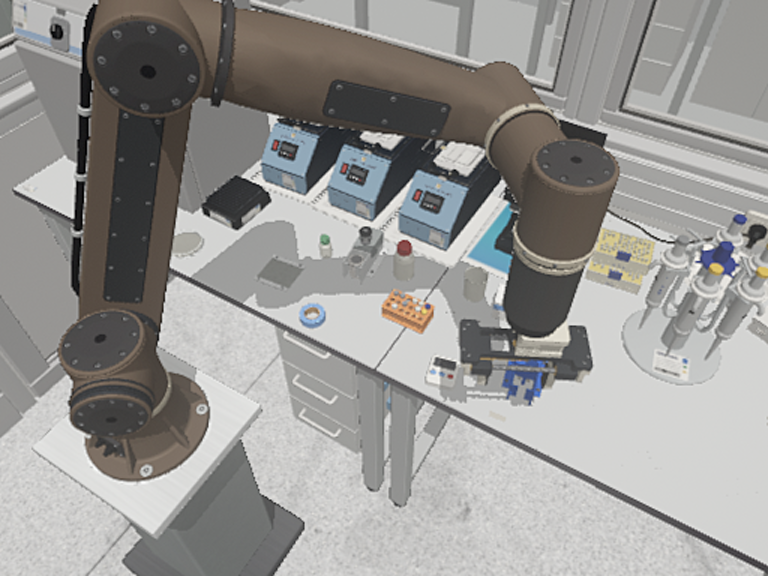

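The top picture shows a dispenser with a black button at (321,242), the lane at (244,322), the tape at (317,360), the rack at (411,304), the dropper at (276,264) and a red-capped bottle at (376,246), all in 1.5x pixels. Only one thing looks like the aluminium and grey dispenser with a black plunger. I'll confirm that in an enlarged crop; the blue devices behind it are not candidates.

Run:
```python
from h import *
im=cv2.imread("pics/t1_raw.png")[130:260,135:300]
cv2.imwrite("pics/c1.png",cv2.resize(im,None,fx=4.6,fy=4.6,interpolation=cv2.INTER_CUBIC))
```

```text
(no output)
```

View pics/c1.png

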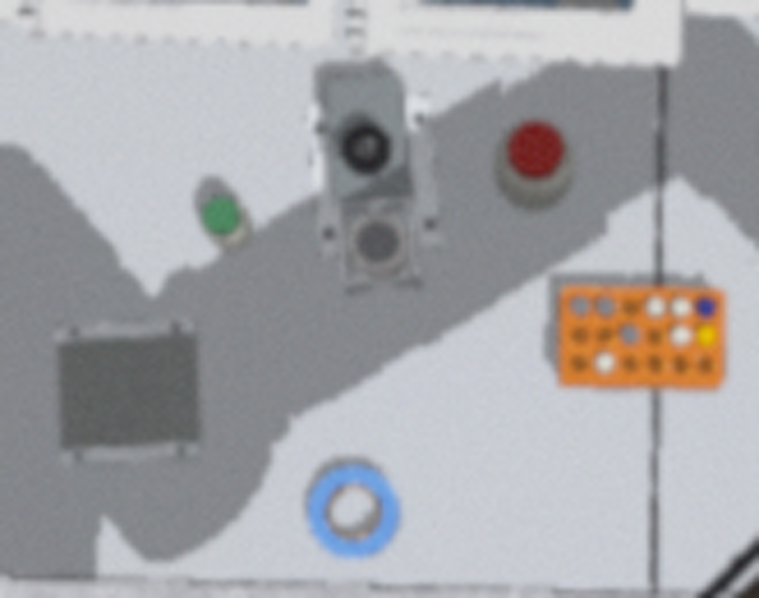

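The crop confirms it. The black button is at (366,146), the aluminium magazine with its stack opening at (379,241), and the lane sheet is centred near (129,391), with strips above and below it running left to right.

Run:
```python
from h import *
f=lambda x,y,z=0:ray("top",135+(x+.5)/4.6-.5,130+(y+.5)/4.6-.5,z)
P=f(366,146,.096);S=f(379,241,.054);print("plunger",P,"stack",S,"dist",np.linalg.norm(P[:2]-S[:2]))
print("lane corners",f(58,332),f(197,323),f(62,457),f(203,449),"c",f(129,391))
d=(P-S)[:2];print("disp yaw",np.degrees(np.arctan2(d[1],d[0])))
print("mag front corners",f(349,290,.054),f(420,284,.054))
print("mag rear feet",f(315,180),f(422,110), "dropper",f(222,214,.062),"bottle",f(535,150,.1),"tape",f(352,508,.019),"rack",f(641,335,.042))
```

```text
plunger [ 0.6033 -0.1279  0.096 ] stack [ 0.5507 -0.1354  0.054 ] dist 0.053132005420461946
lane corners [0.4935 0.0736 0.    ] [ 0.5017 -0.016   0.    ] [0.4128 0.0669 0.    ] [ 0.4202 -0.0234  0.    ] c [0.4564 0.0259 0.    ]
disp yaw 8.114851947405889
mag front corners [ 0.5192 -0.1176  0.054 ] [ 0.5241 -0.162   0.054 ]
mag rear feet [ 0.5977 -0.0891  0.    ] [ 0.6463 -0.1577  0.    ] dropper [ 0.5641 -0.0371  0.062 ] bottle [ 0.6029 -0.2316  0.1   ] tape [ 0.3842 -0.1219  0.019 ] rack [ 0.4968 -0.302   0.042 ]
```

```bash
cat >> h.py <<'E'
from scipy.spatial.transform import Rotation as R
def delta(pos,rot,cur=None):
    o=ctrl.get_obs();c=R.from_euler('xyz',o["orientation"],degrees=True);p=np.array(o["tool_pos"])
    if cur: p,c=np.array(cur[0]),cur[1]
    print("clock",o["clock"],"mm",(c.inv().apply(np.array(pos)-p)*1000).round(1),"rot",(c.inv()*rot).as_rotvec(degrees=True).round(2))
rpy=lambda r,p,y:R.from_euler('xyz',[r,p,y],degrees=True)
E
python3 - <<'E'
from h import *
delta([.600,-.1285,.16],rpy(180,0,-173))
# device front edge/top in world: check heights with both cams
print(ray("top",228/1.5,190/1.5,0.0),ray("top",300/1.5,190/1.5,0.),ray("top",300/1.5,130/1.5,.12))
E
```

```text
clock 0.1 mm [-479.5  291.7   66.1] rot [ 0.08 -0.02 19.51]
[0.7234 0.0708 0.    ] [ 0.7274 -0.075   0.    ] [ 0.8124 -0.0821  0.12  ]
```

>>> apply_moves([
  {"fingers": 0,"delta_pos": [-480,292,40],"angular": [0,0,19.5]},
  {"fingers": 0,"delta_pos": [-480,292,40],"angular": [0,0,19.5]},
  {"fingers": 0,"delta_pos": [-480,292,40],"angular": [0,0,19.5]},
  {"fingers": 0,"delta_pos": [-480,292,40],"angular": [0,0,19.5]},
  {"fingers": 0,"delta_pos": [-480,292,40],"angular": [0,0,19.5]},
  {"fingers": 0,"delta_pos": [-480,292,40],"angular": [0,0,19.5]},
  {"fingers": 0,"delta_pos": [-480,292,40],"angular": [0,0,19.5]},
  {"fingers": 0,"delta_pos": [-480,292,40],"angular": [0,0,19.5]},
  {"fingers": 0,"delta_pos": [-480,292,40],"angular": [0,0,19.5]},
  {"fingers": 0,"delta_pos": [-480,292,40],"angular": [0,0,19.5]},
])

```text
clock: 1.1
tool_pos: [0.5655, -0.183, 0.1911]
orientation: [180.0, -0.0, -173.0]
force: [0.6, -0.1, 1.1]
opening: 0.0131
gripper_force: 0.0
```

>>> apply_moves([
  {"fingers": 0,"delta_pos": [0,0,0],"angular": [0,0,0]},
  {"fingers": 0,"delta_pos": [0,0,0],"angular": [0,0,0]},
  {"fingers": 0,"delta_pos": [0,0,0],"angular": [0,0,0]},
])

```text
clock: 1.4
tool_pos: [0.5644, -0.1853, 0.191]
orientation: [180.0, -0.0, -173.0]
force: [-0.5, -0.2, 0.2]
opening: 0.0004
gripper_force: 0.0
```

Run:
```python
from h import *
print(ctrl.get_obs()["tool_pos"])
delta([.602,-.1285,.13],rpy(180,0,-173))
```

```text
[ 0.56442074 -0.18529422  0.1910499 ]
clock 1.4 mm [-44.3  51.8  61. ] rot [ 0.01 -0.04  0.01]
```

>>> apply_moves([
  {"fingers": 0,"delta_pos": [-44,52,30],"angular": [0,0,0]},
  {"fingers": 0,"delta_pos": [-44,52,30],"angular": [0,0,0]},
  {"fingers": 0,"delta_pos": [-44,52,61],"angular": [0,0,0]},
  {"fingers": 0,"delta_pos": [-44,52,61],"angular": [0,0,0]},
  {"fingers": 0,"delta_pos": [-44,52,61],"angular": [0,0,0]},
])

```text
clock: 1.9
tool_pos: [0.6015, -0.1294, 0.1305]
orientation: [-180.0, -0.1, -173.1]
force: [0.7, -0.3, 1.3]
opening: 0.0004
gripper_force: 0.0
```

Run:
```python
from h import *
snap("scene","s2",(200,100,380,235),4.4)
p=ctrl.camera_params("scene");M=np.linalg.inv(np.array(p["cam_to_world"]))
for X in ([.6033,-.1279,.096],ctrl.get_obs()["tool_pos"]):
    q=M@np.append(X,1);print(X,(p["cx"]+p["fx"]*q[0]/-q[2]-200)*4.4,(p["cy"]-p["fy"]*q[1]/-q[2]-100)*4.4)
```

```text
[0.6033, -0.1279, 0.096] 189.18330106499954 233.48184375578427
[ 0.60219579 -0.12936951  0.13143971] 188.94806478600296 201.7297723834085
```

View pics/s2.png

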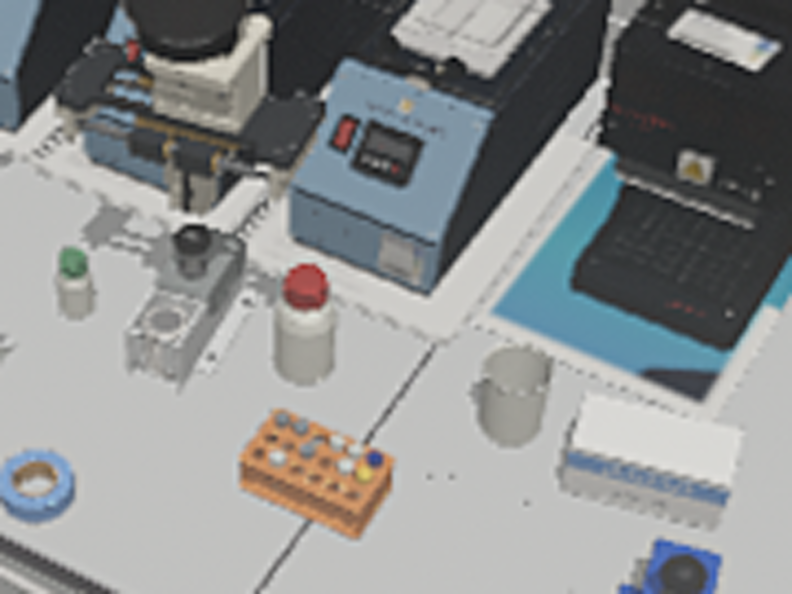

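The button shows at (192,236) and the closed fingertips at (188,203), right above it and within a few pixels of prediction. Now the slow press.

>>> apply_moves([
  {"fingers": 0,"delta_pos": [0,0,15],"angular": [0,0,0]},
  {"fingers": 0,"delta_pos": [0,0,26],"angular": [0,0,0]},
  {"fingers": 0,"delta_pos": [0,0,31],"angular": [0,0,0]},
  {"fingers": 0,"delta_pos": [0,0,35],"angular": [0,0,0]},
  {"fingers": 0,"delta_pos": [0,0,39],"angular": [0,0,0]},
  {"fingers": 0,"delta_pos": [0,0,43],"angular": [0,0,0]},
  {"fingers": 0,"delta_pos": [0,0,47],"angular": [0,0,0]},
  {"fingers": 0,"delta_pos": [0,0,51],"angular": [0,0,0]},
  {"fingers": 0,"delta_pos": [0,0,54],"angular": [0,0,0]},
  {"fingers": 0,"delta_pos": [0,0,57],"angular": [0,0,0]},
])

```text
clock: 2.95
tool_pos: [0.6022, -0.1285, 0.0743]
orientation: [-180.0, 0.0, -173.0]
force: [-3.6, -0.3, 7.9]
opening: 0.0006
gripper_force: 3.6
```

>>> apply_moves([
  {"fingers": 0,"delta_pos": [0,0,2],"angular": [0,0,0]},
  {"fingers": 0,"delta_pos": [0,0,3.5],"angular": [0,0,0]},
  {"fingers": 0,"delta_pos": [0,0,4.5],"angular": [0,0,0]},
  {"fingers": 0,"delta_pos": [0,0,4.5],"angular": [0,0,0]},
])

```text
clock: 3.35
tool_pos: [0.6022, -0.1285, 0.0712]
orientation: [-179.9, 0.0, -172.9]
force: [-7.3, -0.3, 16.1]
opening: 0.0006
gripper_force: 8.3
```

The force of 16 N, well above the spring's 9 N, at z = 0.071 means the hard stop was reached. I'm lifting off now.

>>> apply_moves([
  {"fingers": 0,"delta_pos": [0,0,-5],"angular": [0,0,0]},
  {"fingers": 0,"delta_pos": [0,0,-15],"angular": [0,0,0]},
  {"fingers": 0,"delta_pos": [0,0,-40],"angular": [0,0,0]},
  {"fingers": 0,"delta_pos": [0,0,-90],"angular": [0,0,0]},
  {"fingers": 0,"delta_pos": [0,0,-110],"angular": [0,0,0]},
  {"fingers": 0,"delta_pos": [0,0,-110],"angular": [0,0,0]},
  {"fingers": 0,"delta_pos": [0,0,-110],"angular": [0,0,0]},
  {"fingers": 0,"delta_pos": [0,0,-110],"angular": [0,0,0]},
  {"fingers": 0,"delta_pos": [0,0,-110],"angular": [0,0,0]},
])

```text
clock: 4.25
tool_pos: [0.6015, -0.128, 0.1776]
orientation: [180.0, -0.1, -173.0]
force: [0.2, -0.3, 0.2]
opening: 0.0003
gripper_force: 0.0
```

Run:
```python
from h import *
snap("scene","s3",(165,130,315,240),5.2);snap("top","t3",(135,130,300,260),4.6)
print(ctrl.get_obs()["tool_pos"])
```

```text
[ 0.60179964 -0.12804217  0.17784021]
```

View pics/s3.png

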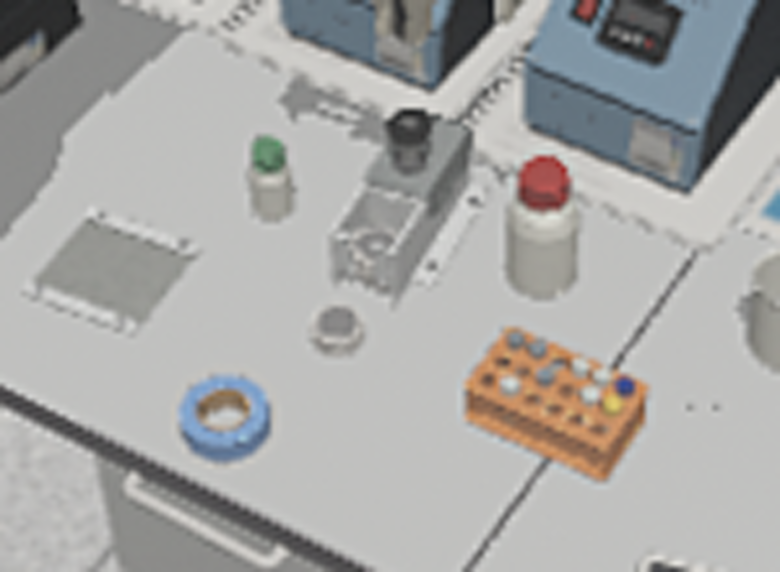

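View pics/t3.png

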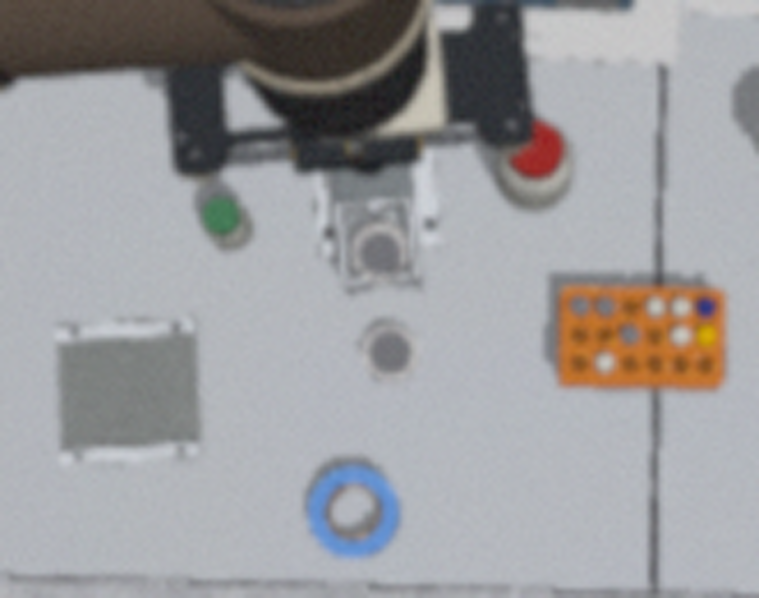

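One cap stands upright in front of the dispenser: (388,350) in the top crop and (337,322) in the scene crop. The plunger is up, two caps are still in the magazine, and the neighbours haven't moved.

Run:
```python
from h import *
f=lambda x,y,z=0:ray("top",135+(x+.5)/4.6-.5,130+(y+.5)/4.6-.5,z)
g=lambda x,y,z=0:ray("scene",165+(x+.5)/5.2-.5,130+(y+.5)/5.2-.5,z)
print("cap",f(388,350,.016),g(337,322,.016))
print("lane top",np.mean([f(*q) for q in((57,328),(196,320),(63,460),(200,452))],0),"scene",np.mean([g(*q) for q in((95,212),(197,245),(27,290),(133,330))],0))
```

```text
cap [ 0.4857 -0.1413  0.016 ] [ 0.4848 -0.1437  0.016 ]
lane top [0.4572   0.025925 0.      ] scene [0.458925 0.026225 0.      ]
```

Run:
```python
from h import *
d=np.array([-.164,.986,0]);rot=R.from_rotvec(-d*np.radians(12))*rpy(180,0,-80.6)
print(rot.apply([[1,0,0],[0,1,0],[0,0,1]]).round(3))
delta([.4916,-.182,.12],rot)
delta([.4916,-.182,.12],rpy(180,0,-80.6))
```

```text
[[ 0.163 -0.987 -0.   ]
 [-0.965 -0.16  -0.208]
 [ 0.205  0.034 -0.978]]
clock 4.35 mm [115.9 -40.1  58. ] rot [  9.35  -9.74 -92.01]
clock 4.35 mm [115.9 -40.1  58. ] rot [ 8.000e-02 -7.000e-02 -9.238e+01]
```

>>> apply_moves([
  {"fingers": 16,"delta_pos": [116,-40,58],"angular": [9.35,-9.74,-92]},
  {"fingers": 16,"delta_pos": [116,-40,30],"angular": [9.35,-9.74,-92]},
  {"fingers": 16,"delta_pos": [116,-40,30],"angular": [9.35,-9.74,-92]},
  {"fingers": 16,"delta_pos": [116,-40,30],"angular": [9.35,-9.74,-92]},
  {"fingers": 16,"delta_pos": [116,-40,30],"angular": [9.35,-9.74,-92]},
  {"fingers": 16,"delta_pos": [116,-40,30],"angular": [9.35,-9.74,-92]},
  {"fingers": 16,"delta_pos": [116,-40,30],"angular": [9.35,-9.74,-92]},
  {"fingers": 16,"delta_pos": [116,-40,30],"angular": [9.35,-9.74,-92]},
  {"fingers": 16,"delta_pos": [116,-40,30],"angular": [9.35,-9.74,-92]},
  {"fingers": 16,"delta_pos": [116,-40,30],"angular": [9.35,-9.74,-92]},
])

```text
clock: 5.35
tool_pos: [0.4916, -0.1818, 0.1485]
orientation: [-168.7, 0.6, -87.2]
force: [0.0, 0.2, -0.1]
opening: 0.0162
gripper_force: 0.0
```

>>> apply_moves([
  {"fingers": 16,"delta_pos": [0,0,0],"angular": [0,0,0]},
  {"fingers": 16,"delta_pos": [0,0,0],"angular": [0,0,0]},
])

```text
clock: 5.55
tool_pos: [0.4919, -0.1821, 0.1487]
orientation: [-168.7, 0.7, -87.9]
force: [0.4, -0.9, -0.3]
opening: 0.016
gripper_force: 0.0
```

```bash
cat >> h.py <<'E'
d=np.array([-.164,.986,0]);rot12=R.from_rotvec(-d*np.radians(12))*rpy(180,0,-80.6)
E
python3 - <<'E'
from h import *
delta([.4916,-.182,.04],rot12);delta([.4916,-.182,.010],rot12);print(ctrl.get_obs()["tool_pos"])
E
```

```text
clock 5.55 mm [  1.2  21.5 106.5] rot [ 0.65 -0.77 -7.28]
clock 5.55 mm [  1.6  27.4 135.9] rot [ 0.65 -0.77 -7.28]
[ 0.49185547 -0.18212216  0.14868642]
```

>>> apply_moves([
  {"fingers": 16,"delta_pos": [1,10,45],"angular": [0.65,-0.77,-7.3]},
  {"fingers": 16,"delta_pos": [1,18,85],"angular": [0.65,-0.77,-7.3]},
  {"fingers": 16,"delta_pos": [1,21.5,106],"angular": [0.65,-0.77,-7.3]},
  {"fingers": 16,"delta_pos": [1.5,25,124],"angular": [0.65,-0.77,-7.3]},
  {"fingers": 16,"delta_pos": [1.5,27.4,135.5],"angular": [0.65,-0.77,-7.3]},
  {"fingers": 16,"delta_pos": [1.5,27.4,135.5],"angular": [0.65,-0.77,-7.3]},
  {"fingers": 16,"delta_pos": [1.5,27.4,135.5],"angular": [0.65,-0.77,-7.3]},
])

```text
clock: 6.25
tool_pos: [0.4921, -0.1817, 0.0109]
orientation: [-168.0, -0.0, -80.3]
force: [0.2, -0.2, 0.9]
opening: 0.0162
gripper_force: 0.0
```

Run:
```python
from h import *
snap("scene","s4",(165,130,315,240),5.2)
o=ctrl.get_obs();print(o["tool_pos"],o["force"])
c=np.array([.485,-.1425,.01])
# end TCP: cap target (.459,.014) minus 26 mm
delta([.459+.164*.025,.014-.986*.025,.010],rot12)
```

```text
[ 0.49236816 -0.18174353  0.01135097] [0.14404838 1.09872381 0.26600748]
clock 6.3 mm [-173.6    0.3    1.2] rot [-0.09  0.01  0.29]
```

View pics/s4.png

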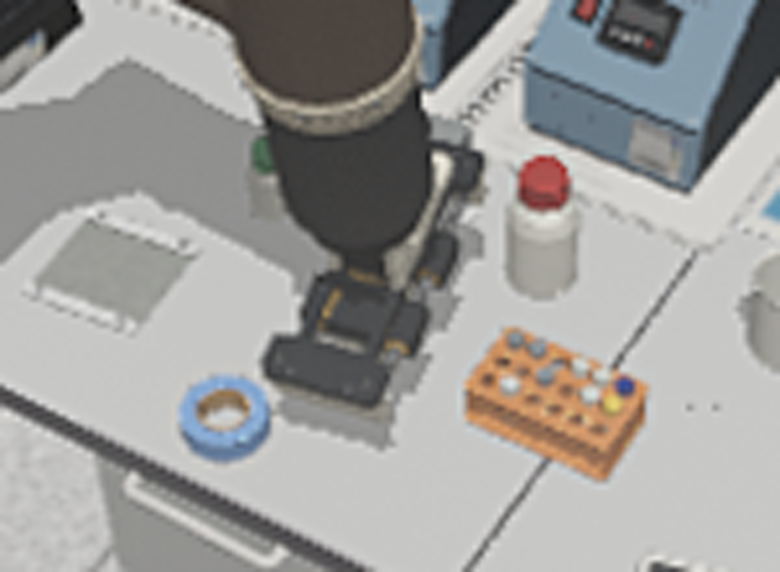

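The hand is lined up behind the cap, which is hidden from view, and clears the bottle, rack and tape. Pushing gently.

>>> apply_moves([
  {"fingers": 16,"delta_pos": [-5,0,1],"angular": [0,0,0]},
  {"fingers": 16,"delta_pos": [-9,0,1],"angular": [0,0,0]},
  {"fingers": 16,"delta_pos": [-12,0,1],"angular": [0,0,0]},
  {"fingers": 16,"delta_pos": [-15,0,1],"angular": [0,0,0]},
  {"fingers": 16,"delta_pos": [-18,0,1],"angular": [0,0,0]},
  {"fingers": 16,"delta_pos": [-22,0,1],"angular": [0,0,0]},
  {"fingers": 16,"delta_pos": [-27,0,1],"angular": [0,0,0]},
  {"fingers": 16,"delta_pos": [-32,0,1],"angular": [0,0,0]},
  {"fingers": 16,"delta_pos": [-37,0,1],"angular": [0,0,0]},
  {"fingers": 16,"delta_pos": [-42,0,1],"angular": [0,0,0]},
])

```text
clock: 7.3
tool_pos: [0.4847, -0.1399, 0.0095]
orientation: [-168.0, -0.0, -80.3]
force: [-0.8, -0.2, 0.3]
opening: 0.016
gripper_force: 0.0
```

>>> apply_moves([
  {"fingers": 16,"delta_pos": [-5,0,0],"angular": [0,0,0]},
  {"fingers": 16,"delta_pos": [-10,0,0],"angular": [0,0,0]},
  {"fingers": 16,"delta_pos": [-15,0,0],"angular": [0,0,0]},
  {"fingers": 16,"delta_pos": [-20,0,0],"angular": [0,0,0]},
  {"fingers": 16,"delta_pos": [-25,0,0],"angular": [0,0,0]},
  {"fingers": 16,"delta_pos": [-30,0,0],"angular": [0,0,0]},
  {"fingers": 16,"delta_pos": [-35,0,0],"angular": [0,0,0]},
  {"fingers": 16,"delta_pos": [-40,0,0],"angular": [0,0,0]},
  {"fingers": 16,"delta_pos": [-44,0,0],"angular": [0,0,0]},
  {"fingers": 16,"delta_pos": [-46,0,0],"angular": [0,0,0]},
])

```text
clock: 8.3
tool_pos: [0.4769, -0.0946, 0.0095]
orientation: [-168.0, -0.0, -80.3]
force: [0.7, -0.8, -0.2]
opening: 0.0159
gripper_force: 0.0
```

Run:
```python
from h import *
snap("scene","s5",(165,130,315,240),5.2);snap("top","t5",(135,130,300,260),4.6)
o=ctrl.get_obs();print(o["tool_pos"],o["force"])
a,b=cv2.imread("pics/s5.png"),cv2.imread("pics/t5.png")
cv2.imwrite("pics/b5.png",cv2.resize(np.hstack([a[:,:500],cv2.resize(b,None,fx=a.shape[0]/b.shape[0],fy=a.shape[0]/b.shape[0])[:a.shape[0],:500]]),(800,458)))
```

```text
[ 0.47702459 -0.09472677  0.00955836] [-0.28775296  0.59802911  0.44790046]
```

View pics/b5.png

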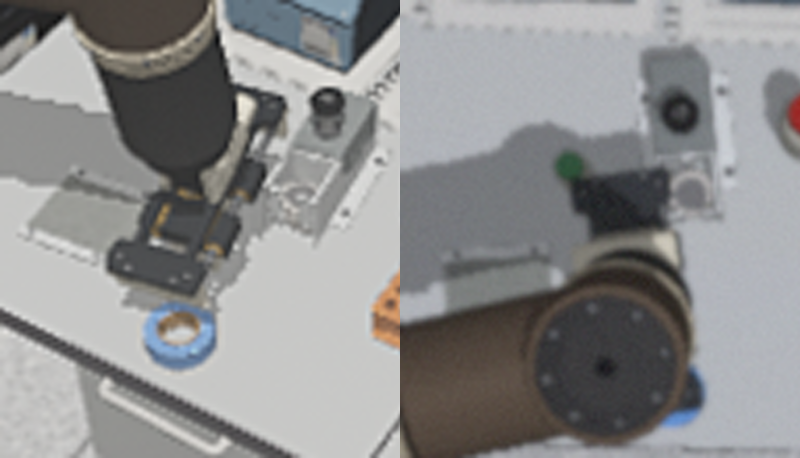

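The cap's original spot in front of the dispenser is now empty, so the cap is moving with the fingers, which hide it from view. The plunger is still up and the tape hasn't moved. I continue into the lane and reduce the tilt on the way.

>>> apply_moves([
  {"fingers": 16,"delta_pos": [-3,0,0],"angular": [-1,0,0]},
  {"fingers": 16,"delta_pos": [-7,0,0],"angular": [-2,0,0]},
  {"fingers": 16,"delta_pos": [-12,0,0],"angular": [-3,0,0]},
  {"fingers": 16,"delta_pos": [-17,0,0],"angular": [-4,0,0]},
  {"fingers": 16,"delta_pos": [-22,0,0],"angular": [-5,0,0]},
  {"fingers": 16,"delta_pos": [-27,0,0],"angular": [-6,0,0]},
  {"fingers": 16,"delta_pos": [-32,0,0],"angular": [-6,0,0]},
  {"fingers": 16,"delta_pos": [-37,0,0],"angular": [-6,0,0]},
  {"fingers": 16,"delta_pos": [-41,0,0],"angular": [-6,0,0]},
  {"fingers": 16,"delta_pos": [-44,0,0],"angular": [-6,0,0]},
])

```text
clock: 9.4
tool_pos: [0.4693, -0.0513, 0.0095]
orientation: [-174.0, -0.0, -80.3]
force: [-0.9, -0.3, -0.2]
opening: 0.0162
gripper_force: 0.0
```

Run:
```python
from h import *
o=ctrl.get_obs();print(o["tool_pos"],o["force"],o["orientation"])
r=R.from_rotvec(-d*np.radians(6))*rpy(180,0,-80.6)
delta([.463,-.012,.0095],r)
```

```text
[ 0.46928251 -0.05132483  0.00949874] [-0.9296533 -0.3324501 -0.2138078] [-1.73973334e+02 -3.54200659e-02 -8.02656825e+01]
clock 9.4 mm [-39.8  -0.5   0. ] rot [-0.03 -0.    0.34]
```

>>> apply_moves([
  {"fingers": 16,"delta_pos": [-5,0,0],"angular": [0,0,0]},
  {"fingers": 16,"delta_pos": [-10,0,0],"angular": [0,0,0]},
  {"fingers": 16,"delta_pos": [-15,0,0],"angular": [0,0,0]},
  {"fingers": 16,"delta_pos": [-20,0,0],"angular": [0,0,0]},
  {"fingers": 16,"delta_pos": [-25,0,0],"angular": [0,0,0]},
  {"fingers": 16,"delta_pos": [-30,-0.5,0],"angular": [0,0,0]},
  {"fingers": 16,"delta_pos": [-34,-0.5,0],"angular": [0,0,0]},
  {"fingers": 16,"delta_pos": [-37,-0.5,0],"angular": [0,0,0]},
  {"fingers": 16,"delta_pos": [-39,-0.5,0],"angular": [0,0,0]},
  {"fingers": 16,"delta_pos": [-40,-0.5,0],"angular": [0,0,0]},
])

```text
clock: 10.4
tool_pos: [0.4634, -0.0119, 0.0096]
orientation: [-174.0, -0.0, -80.3]
force: [-1.0, -0.2, 1.1]
opening: 0.0161
gripper_force: 0.0
```

>>> apply_moves([
  {"fingers": 16,"delta_pos": [5,0,0],"angular": [0,0,0]},
  {"fingers": 16,"delta_pos": [15,0,0],"angular": [0,0,0]},
  {"fingers": 16,"delta_pos": [30,0,0],"angular": [0,0,0]},
  {"fingers": 16,"delta_pos": [40,0,-30],"angular": [0,0,0]},
  {"fingers": 16,"delta_pos": [50,0,-75],"angular": [0,0,0]},
  {"fingers": 16,"delta_pos": [100,0,-120],"angular": [0,0,0]},
  {"fingers": 16,"delta_pos": [150,0,-160],"angular": [0,0,0]},
  {"fingers": 16,"delta_pos": [200,0,-170],"angular": [0,0,0]},
  {"fingers": 16,"delta_pos": [240,0,-170],"angular": [0,0,0]},
  {"fingers": 16,"delta_pos": [240,0,-170],"angular": [0,0,0]},
])

```text
clock: 11.4
tool_pos: [0.4869, -0.2556, 0.1802]
orientation: [-173.8, -0.1, -80.4]
force: [-0.5, -0.1, 0.4]
opening: 0.0159
gripper_force: 0.0
```

Run:
```python
from h import *
snap("scene","s6",(165,130,315,240),5.2);snap("top","t6",(135,130,300,260),4.6)
print(ctrl.get_obs()["tool_pos"])
a,b=cv2.imread("pics/s6.png"),cv2.imread("pics/t6.png")
cv2.imwrite("pics/b6.png",np.hstack([a[150:550,:400],b[150:550,:400]]))
```

```text
[ 0.48632581 -0.25460376  0.17893615]
```

View pics/b6.png

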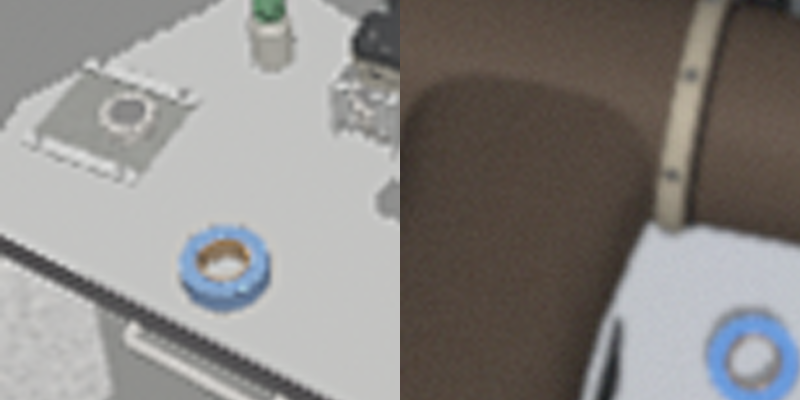

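The cap stands flat on the grey sheet between the strips, its top at (127,113) in the left half. I'll check its lane coordinates.

Run:
```python
from h import *
g=lambda x,y,z=0:ray("scene",165+(x+.5)/5.2-.5,130+(y+.5)/5.2-.5,z)
c=g(127,263,.016);q=(c-[.458,.026,0])[:2];a=np.radians(5.2)
print(c,"lane x,y",q@[np.cos(a),np.sin(a)],q@[-np.sin(a),np.cos(a)])
```

```text
[0.4568 0.0102 0.016 ] lane x,y -0.0026270560454641247 -0.01562621440189499
```

The cap is at about lane x −3 mm and y −16 mm, inside the ±20 and ±29 mm limits. The robot touches nothing, so I'm handing in.

```bash
python3 -c "
from plant import ctrl
print(ctrl.close_job())"
```

```text
the job is handed in; nothing more can be done
None
```

One cap was ejected with a single full press and pushed flat into the lane, about 3 mm off its centre line and 16 mm from its middle; the job was handed in at about 11.5 s, and the hand-in returned no verdict.

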